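Find the socket for the hutch panel nut

ROBOT

A 6-joint arm with a two-finger parallel gripper is mounted at the origin on the work surface. World frame = base frame: x ahead of the robot, y to its left, z up, the work surface at z = 0. Lengths are in m, angles in rad, forces in N, time in s.
With the tool pointing down it reaches from about 0.3 to 0.95 m from the base axis. Payload 3.1 kg.
Tool frame: the origin (TCP) lies between the finger pads; the fingertips stand 25 mm ahead of it and the grasp point (between the pads) lies 6 mm ahead of it; z points along the fingers, y is the line along which they close (so a half turn about z gives the same grasp; the last joint's range is limited). The gripper opens to 85 mm and grips with 20 to 120 N. Pads are 22 mm wide; open, the fingers measure 114 mm over their backs; the gripper's body (76 mm by 85 mm) begins 54 mm behind the grasp point. The pads swing forward as they close: fully open they stand 13 mm farther back than shut.
Start: joints at [-1.207, 0.308, 1.634, -0, 1.2, -0.07], TCP at [0.263, -0.567, 0.256] pointing down, gripper open.
Joint ranges: [-3.06, 3.06], [-0.79, 1.96], [0.05, 2.63], [-1.19, 4.34], [0.05, 2.64], [-2.94, 2.94]. Speed limits (rad/s): [2.79, 2.79, 3.14, 3.14, 3.14, 3.14].

INTERFACE

Orientations are given as a rotation vector (axis times angle).
In Python, from workcell import * gives the robot as it stands.
- The arm moves only by the tool jog_arm, never from a script. Its argument "rows" is a list that holds one entry, the list of rows, each a list of 7 numbers: the closure, from -1 (fully open) to 1 (shut), so that 0 is half open, then the shift along the tool's x, y, z in m, then the turn, a rotation vector about the tool's x, y, z in rad. A call has 1 to 5 rows; each row shifts and turns the commanded pose from where the row before left it, along the tool's axes as they then stand; what a row does not reach is not made up. A row lasts 1/12 s, in which the tool goes at most 41.7 mm and 7.16 degrees, less where a joint would pass 70% of its speed; a pose out of reach is approached as far as the arm can. A call with a gripper value outside its range is refused whole. The fingers move at their own pace and stop on an object; "squeeze" is the grip in N (left out, the last holds). Time passes only in rows, so rows that do not move let the fingers close. It gives the time, the measured TCP pose, the force, the opening and the grip force at its end, in the units of the state.
- read_state(): the state, without advancing time (a new reading comes with each control period).
- snapshot(name): name is "scene" or "top"; returns a dict with "color" (400x640x3 uint8, red, green, blue), "mtx" (3x3 intrinsics, pixels), "pose" (4x4, takes a point from camera to world coordinates). Camera axes: x right, y down, z forward; pixel columns grow to the right and rows downward; lengths in m; the calibration is good to about 2 mm. A picture is of the moment at which its call begins. There is no depth.
- job_done(): hands the job in; it is judged then, once.
The state is a dict: "time": time; "q": joint angles; "joint_velocities": joint speeds; "joint_efforts": joint torques, N m; "position": TCP position; "eef_rot": TCP orientation; "wrist_force": force on the tool from outside, world axes, zero at the start; "wrist_torque": the same for the moment, N m; "opening": opening from 0.0 (shut) to 1.0 (fully open); "gripper_force": force on a finger pad.
Only numpy, scipy, OpenCV 4.12 (cv2) and the standard library are available. Lean on these libraries where they do the work, as an engineer would, in place of code of your own. Each camera call takes 0.05 s, during which the arm holds its last target. There are 200 camera calls.

TASK

Find which of the three sockets (red, blue or green grip) fits the hex nut on the yellow washer of the plywood hutch panel: try them on that nut, and stand any that will not go right down back upright on the rubber mat. Finish still gripping the socket that fits, upright on that nut and fully home with its mouth down on the yellow washer, ready to turn, with the other two standing upright on the mat. Do not let go of it at the end, and leave the bowl, jar and brush where they are.

Things in the scene. Friction and masses are not known exactly. Their poses are not given: they have to be found in the camera images.
- red_grip (a point): red socket, loose, about 220 g, mouth down on the mat. Steel body 38 mm in diameter, 52 mm tall; on it a red plastic grip block 36 mm (x) by 18 mm (y) by 44 mm tall (96 mm in all). This point: on the axis, in the grip block, 76 mm above the mouth. z up the axis; grip it across the 18 mm (y). Each of the three sockets suits another one of the nuts; outside alike, sizes unmarked: found by trying
- blue_grip (a point): blue socket, loose, about 220 g, mouth down on the mat. Steel body 38 mm in diameter, 52 mm tall; on it a blue plastic grip block 36 mm (x) by 18 mm (y) by 44 mm tall (96 mm in all). This point: on the axis, in the grip block, 76 mm above the mouth. z up the axis; grip it across the 18 mm (y). Each of the three sockets suits another one of the nuts; outside alike, sizes unmarked: found by trying
- green_grip (a point): green socket, loose, about 220 g, mouth down on the mat. Steel body 38 mm in diameter, 52 mm tall; on it a green plastic grip block 36 mm (x) by 18 mm (y) by 44 mm tall (96 mm in all). This point: on the axis, in the grip block, 76 mm above the mouth. z up the axis; grip it across the 18 mm (y). Each of the three sockets suits another one of the nuts; outside alike, sizes unmarked: found by trying
- socket_red: the red socket; origin at the centre of its mouth (lower end), z up, x along the 36 mm of its grip. In the mouth a hexagonal hole, two flats facing +y and -y, 1.6 mm wider than its own nut. The right socket, flats turned to the nut's, drops until the mouth rests on the washer; a wrong one stops on nut or stud at least 7 mm higher
- socket_blue: the blue socket; origin at the centre of its mouth (lower end), z up, x along the 36 mm of its grip. In the mouth a hexagonal hole, two flats facing +y and -y, 1.6 mm wider than its own nut. The right socket, flats turned to the nut's, drops until the mouth rests on the washer; a wrong one stops on nut or stud at least 7 mm higher
- socket_green: the green socket; origin at the centre of its mouth (lower end), z up, x along the 36 mm of its grip. In the mouth a hexagonal hole, two flats facing +y and -y, 1.6 mm wider than its own nut. The right socket, flats turned to the nut's, drops until the mouth rests on the washer; a wrong one stops on nut or stud at least 7 mm higher
- nut_small: fixed brass hex nut, 16 mm across the flats, 14 mm high with a cone-chamfered top, on a steel stud whose tip stands 42 mm above the washer. Origin on its axis at the upper face of the washer below it; z up; two of its flats face along its x axis (across the panel), so flats face at 0, 60, 120 degrees from x. It sits on any of the three washers
- nut_medium: fixed brass hex nut, 20 mm across the flats, 14 mm high with a cone-chamfered top, on a steel stud whose tip stands 31 mm above the washer. Origin on its axis at the upper face of the washer below it; z up; two of its flats face along its x axis (across the panel), so flats face at 0, 60, 120 degrees from x. It sits on any of the three washers
- nut_large: fixed brass hex nut, 24 mm across the flats, 14 mm high with a cone-chamfered top, on a steel stud whose tip stands 20 mm above the washer. Origin on its axis at the upper face of the washer below it; z up; two of its flats face along its x axis (across the panel), so flats face at 0, 60, 120 degrees from x. It sits on any of the three washers
- washer_yellow: fixed yellow washer, 50 mm in diameter, 2.5 mm thick, on the strap under one of the nuts; origin at the centre of its underside, z up (its upper face is 2.5 mm above); it marks the nut to be worked on
- mat: dark rubber mat, fixed, 130 mm (x) by 250 mm (y), 6 mm thick, origin at the centre of its underside on the bench; the three sockets stand in a row along y about 80 mm apart
- panel: plywood hutch floor panel, fixed flat on the bench, 150 mm (x) by 270 mm (y) by 18 mm, with a 60 mm wide, 5 mm thick dark steel strap along y on top (its top 23 mm above the bench); the three nuts are in a row along y, 80 mm apart; origin at the centre of its underside
- bowl: white ceramic food bowl, 120 mm across, 45 mm high, loose; origin under its centre; leave alone
- jar: amber jar, 66 mm across, 90 mm high, loose; origin under its centre; leave alone
- brush: cleaning brush lying on the bench, loose; leave alone

How it is judged:
By the outcome, as a careful person would: the job done as asked, in the order asked, and still so for the second after the job is handed in, while the arm keeps its last pose, push and grip.
It also fails if it takes over 72 s, if anything falls off the work surface, if the arm or the gripper's body presses on something with over 40 N, if the wrist force passes 120 N, or if a joint passes its speed limit or range.

## Working session

There is one attempt and no reset: what is moved stays moved. The work goes in short steps, Python scripts to look and compute and a tool call to move; the robot and the scene stay as the last step left them, time stands still between calls to the robot, and variables do not carry over. Pictures are saved under pics/ and viewed, at most 10 in all, crops included, and the job is handed in when it is done.

Besides the shell and the picture viewer there is one more tool, called by a JSON object that holds its "name" and its "arguments", one argument or row to a line. jog_arm: Moves the arm, as the interface text tells. Its arguments: {"type":"object","properties":{"rows":{"type":"array","items":{"type":"array","items":{"type":"array","items":{"type":"number"}}}},"squeeze":{"type":"number"}},"required":["rows"]}

```bash
ls; mkdir -p pics; python3 - <<'E'
from workcell import *
import cv2,numpy as np
for n in("scene","top"):
    s=snapshot(n); cv2.imwrite(f"pics/{n}0.png",s["color"][:,:,::-1]); print(n,s["mtx"].round(1).tolist(),s["pose"].round(4).tolist())
s=read_state();print(s)
E
```

```text
pics
scene [[515.0, 0.0, 321.3], [0.0, 515.0, 195.8], [0.0, 0.0, 1.0]] [[-0.1427, 0.6633, -0.7346, 1.4983], [0.9897, 0.1064, -0.0962, 0.1263], [0.0144, -0.7407, -0.6717, 0.8693], [0.0, 0.0, 0.0, 1.0]]
top [[490.4, 0.0, 321.3], [0.0, 490.4, 209.1], [0.0, 0.0, 1.0]] [[-0.0123, -0.9922, 0.1242, 0.4735], [-0.9999, 0.0134, 0.0082, -0.0066], [-0.0098, -0.1241, -0.9922, 1.1622], [0.0, 0.0, 0.0, 1.0]]
{'time': 0.1, 'q': array([-1.20670087e+00,  3.08945143e-01,  1.63509453e+00, -2.45171668e-05,
        1.19972941e+00, -6.96891756e-02]), 'joint_velocities': array([ 0.00063435, -0.00247727, -0.00152022, -0.00092116,  0.00212152,
        0.00115539]), 'joint_efforts': array([-5.77067403e-04, -4.16408086e+01, -2.77643806e+01, -1.19137117e-04,
        4.02065838e-03,  3.65243281e-06]), 'position': array([ 0.26241017, -0.56644902,  0.25512813]), 'eef_rot': array([-3.06588580e+00, -6.75608612e-01,  5.36552941e-04]), 'wrist_force': array([ 0.82503184,  0.18649481, -0.09080432]), 'wrist_torque': array([-0.00269972, -0.05123641,  0.00872513]), 'gripper_force': 0.0, 'opening': 1.0009954872624813}
```

View pics/scene0.png

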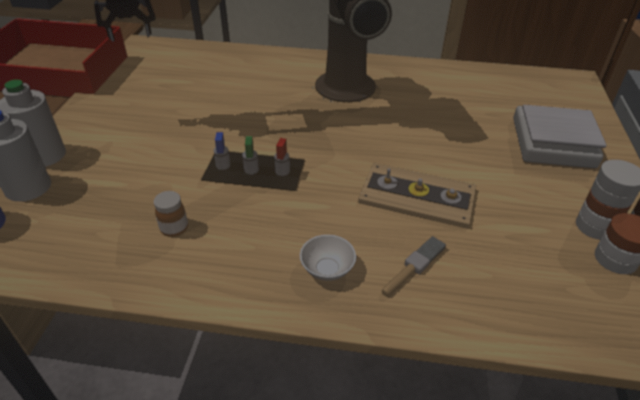

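View pics/top0.png

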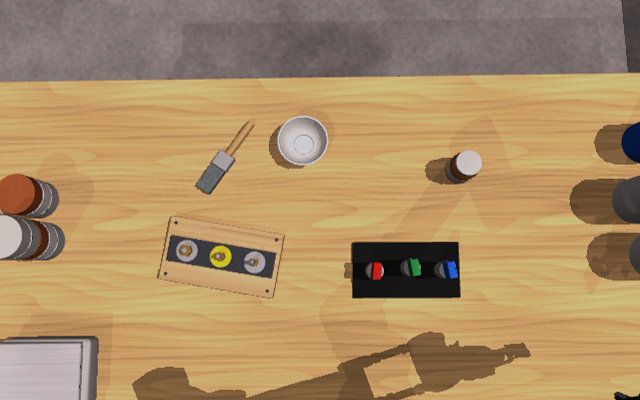

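The scene view shows the sockets at about (221,150) blue, (250,155) green and (282,158) red, and the yellow washer at (419,188). In the top view red, green and blue are at (375,270), (412,267) and (450,270), and the yellow washer is at (220,257), with the panel turned about 8°. Next I'll measure these.

```bash
cat > h.py <<'E'
import cv2,numpy as np
def ray(s,uv):
    d=s["pose"][:3,:3]@np.linalg.solve(s["mtx"],[uv[0],uv[1],1.]); return s["pose"][:3,3],d/np.linalg.norm(d)
def plane(s,uv,z):
    o,d=ray(s,uv); return o+d*(z-o[2])/d[2]
def tri(a,ua,b,ub):
    A=np.zeros((3,3));r=np.zeros(3);L=[]
    for s,u in((a,ua),(b,ub)):
        o,d=ray(s,u);P=np.eye(3)-np.outer(d,d);A+=P;r+=P@o;L.append((o,d))
    p=np.linalg.solve(A,r); e=max(np.linalg.norm(np.cross(p-o,d)) for o,d in L); return p,e
RNG={"red":[(0,6),(174,180)],"green":[(45,85)],"blue":[(105,128)],"yellow":[(26,33)]}
def mask(img,c,roi,smin=130,vmin=50):
    h=cv2.cvtColor(img,cv2.COLOR_RGB2HSV);m=np.zeros(h.shape[:2],np.uint8)
    for lo,hi in RNG[c]: m|=cv2.inRange(h,(lo,smin,vmin),(hi,255,255))
    k=np.zeros_like(m);x0,y0,x1,y1=roi;k[y0:y1,x0:x1]=255;return m&k
def blob(m):
    n,l,st,c=cv2.connectedComponentsWithStats(m);i=1+np.argmax(st[1:,4]);return (l==i).astype(np.uint8),st[i],c[i]
ROI={"scene":dict(s=(200,125,305,190),y=(400,170,440,205)),"top":dict(s=(345,235,470,300),y=(200,235,240,280))}
E
python3 - <<'E'
from workcell import *
from h import *
S={n:snapshot(n) for n in("scene","top")}
for c in("red","green","blue","yellow"):
    u={}
    for n,s in S.items():
        b,st,ce=blob(mask(s["color"],c,ROI[n]["y" if c=="yellow" else "s"]))
        u[n]=ce
        if c=="yellow": 
            u[n]=np.array(cv2.fitEllipse(max(cv2.findContours(b,0,1)[0],key=len))[0])
        ys,xs=np.nonzero(b); print(c,n,st,u[n].round(1))
    p,e=tri(S["scene"],u["scene"],S["top"],u["top"]);print(p.round(4),e.round(4))
    if c=="yellow":print(plane(S["top"],u["top"],.0255),plane(S["scene"],u["scene"],.0255))
s=S["top"]
# strap/mat/panel directions
g=cv2.cvtColor(s["color"],cv2.COLOR_RGB2GRAY)
for nm,(x0,y0,x1,y1),z in(("strap",(160,225,285,290),.023),("mat",(345,235,470,302),.006)):
    m=np.zeros_like(g);m[y0:y1,x0:x1]=(g[y0:y1,x0:x1]<75)*255
    b,st,ce=blob(cv2.morphologyEx(m,cv2.MORPH_OPEN,np.ones((3,3))));r=cv2.boxPoints(cv2.minAreaRect(max(cv2.findContours(b,0,1)[0],key=len)))
    print(nm,[plane(s,p,z)[:2].round(4).tolist() for p in r])
a=cv2.resize(s["color"][235:300,345:470],None,fx=6,fy=6,interpolation=2)
b=cv2.resize(s["color"][225:295,160:285],None,fx=6,fy=6,interpolation=2)[:200*2]
cv2.imwrite("pics/crop_s.png",a[:,:,::-1])
cs=S["scene"]["color"]
c=np.vstack([cv2.resize(cs[125:190,200:305],(800,300*800//485)[0:2] if 0 else (630,300),interpolation=2),cv2.resize(cs[160:225,355:480],(630,300),interpolation=2)])
cv2.imwrite("pics/crop_c.png",c[:,:,::-1])
E
```

```text
red scene [277 138   9  21 119] [280.6 147.4]
red top [371 262  11  18 174] [376.1 270.3]
[ 0.4723 -0.1152  0.0817] 0.0006Traceback (most recent call last):
  File "<stdin>", line 7, in <module>
  File "h.py", line 17, in blob
    n,l,st,c=cv2.connectedComponentsWithStats(m);i=1+np.argmax(st[1:,4]);return (l==i).astype(np.uint8),st[i],c[i]
                                                     ~~~~~~~~~^^^^^^^^^^
    return _wrapfunc(a, 'argmax', axis=axis, out=out, **kwds)
    return bound(*args, **kwds)
ValueError: attempt to get argmax of an empty sequence
```

```bash
cat > m.py <<'E'
from workcell import *
from h import *
S={n:snapshot(n) for n in("scene","top")}
for c in("red","green","blue","yellow"):
    u={}
    for n,s in S.items():
        b,st,ce=blob(mask(s["color"],c,ROI[n]["y" if c=="yellow" else "s"],90,35))
        u[n]=ce
        if c=="yellow":
            u[n]=np.array(cv2.fitEllipse(cv2.convexHull(max(cv2.findContours(b,0,1)[0],key=len)))[0])
        print(c,n,st,u[n].round(1))
    p,e=tri(S["scene"],u["scene"],S["top"],u["top"]);print(p.round(4),e.round(4))
    if c=="yellow":print(plane(S["top"],u["top"],.0255),plane(S["scene"],u["scene"],.0255))
s=S["top"]
g=cv2.cvtColor(s["color"],cv2.COLOR_RGB2GRAY)
for nm,(x0,y0,x1,y1),z in(("strap",(160,225,285,290),.023),("mat",(345,235,470,302),.006)):
    m=np.zeros_like(g);m[y0:y1,x0:x1]=(g[y0:y1,x0:x1]<75)*255
    b,st,ce=blob(cv2.morphologyEx(m,cv2.MORPH_OPEN,np.ones((3,3))));r=cv2.boxPoints(cv2.minAreaRect(max(cv2.findContours(b,0,1)[0],key=len)))
    print(nm,[plane(s,p,z)[:2].round(4).tolist() for p in r])
a=cv2.resize(s["color"][235:300,345:470],None,fx=6,fy=6,interpolation=2)
cv2.imwrite("pics/crop_s.png",a[:,:,::-1])
cs=S["scene"]["color"]
c=np.vstack([cv2.resize(cs[130:180,200:305],(630,300),interpolation=2),cv2.resize(s["color"][230:280,165:270],(630,300),interpolation=2)])
cv2.imwrite("pics/crop_c.png",c[:,:,::-1])
E
python3 m.py
```

```text
red scene [277 138   9  22 125] [280.2 148. ]
red top [371 262  11  18 179] [376.1 270.5]
[ 0.4721 -0.1157  0.0793] 0.0001
green scene [246 136   6  21  92] [248.6 144.5]
green top [407 258  14  19 166] [414.5 266.9]
[ 0.4784 -0.1975  0.0853] 0.0015
blue scene [216 133   6   9  49] [218.6 136.9]
blue top [443 261  15  18 225] [450.1 269.5]
[ 0.4722 -0.2742  0.0954] 0.0007Traceback (most recent call last):
  File "m.py", line 10, in <module>
    u[n]=np.array(cv2.fitEllipse(cv2.convexHull(max(cv2.findContours(b,0,1)[0],key=len)))[0])
                  ~~~~~~~~~~~~~~^^^^^^^^^^^^^^^^^^^^^^^^^^^^^^^^^^^^^^^^^^^^^^^^^^^^^^^^^
cv2.error: OpenCV(4.12.0) /io/opencv/modules/imgproc/src/shapedescr.cpp:361: error: (-201:Incorrect size of input array) There should be at least 5 points to fit the ellipse in function 'fitEllipseNoDirect'
```

```bash
sed -i 's/"yellow":\[(26,33)\]/"yellow":[(24,36)]/; s/"blue":\[(105,128)\]/"blue":[(100,135)]/' h.py
sed -i 's/ce=blob(mask(s\["color"\],c,ROI\[n\]\["y" if c=="yellow" else "s"\],90,35))/ce=blob(mask(s["color"],c,ROI[n]["y" if c=="yellow" else "s"],*((150,60) if c=="yellow" else (80,35))))/' m.py
sed -i 's/cv2.fitEllipse(cv2.convexHull(\(.*\)))\[0\])/cv2.minAreaRect(\1)[0])/' m.py
python3 - <<'E'
from workcell import *
import cv2
h=cv2.cvtColor(snapshot("scene")["color"],cv2.COLOR_RGB2HSV)
print(h[188,406:434].tolist()); print(h[130:165:3,219].tolist(),h[136:165:3,249].tolist())
E
python3 m.py
```

```text
[[5, 27, 57], [17, 57, 63], [23, 116, 88], [25, 149, 116], [25, 160, 126], [25, 157, 128], [24, 160, 126], [24, 158, 121], [23, 154, 106], [20, 141, 83], [17, 120, 70], [18, 122, 71], [17, 124, 74], [18, 127, 76], [18, 131, 78], [18, 124, 76], [19, 122, 71], [20, 136, 77], [22, 152, 92], [23, 157, 104], [25, 156, 111], [25, 152, 114], [24, 134, 101], [23, 83, 74], [12, 22, 57], [12, 23, 55], [10, 27, 56], [10, 27, 56]]
[[17, 102, 122], [116, 125, 106], [114, 144, 108], [114, 136, 103], [120, 74, 62], [120, 75, 61], [122, 79, 61], [120, 79, 61], [5, 27, 57], [11, 35, 58], [11, 32, 64], [11, 32, 64]] [[47, 91, 81], [58, 103, 79], [59, 102, 80], [50, 92, 61], [47, 94, 54], [47, 91, 53], [47, 93, 52], [44, 50, 56], [11, 38, 54], [11, 32, 63]]
red scene [277 138   9  22 135] [280.6 148.2]
red top [371 262  11  18 180] [376.1 270.5]
[ 0.472  -0.1154  0.0787] 0.0006
green scene [246 136   6  21 109] [248.7 145.5]
green top [407 258  14  19 167] [414.6 267. ]
[ 0.4783 -0.1978  0.0822] 0.0019
blue scene [216 133   7  10  55] [218.8 137. ]
blue top [443 261  15  18 226] [450.  269.5]
[ 0.4722 -0.274   0.095 ] 0.0005
yellow scene [417 186  11   9  44] [422.8 191.8]
yellow top [210 246  22  22 289] [220.5 256.5]
[0.5085 0.2464 0.0131] 0.0063
[0.50844365 0.23725789 0.0255    ] [0.52099924 0.25090887 0.0255    ]
strap [[0.4783, 0.2303], [0.5358, 0.2213], [0.5261, 0.1669], [0.4687, 0.1762]]
mat [[0.5392, -0.0684], [0.5359, -0.3196], [0.4086, -0.3137], [0.4115, -0.0658]]
```

View pics/crop_s.png

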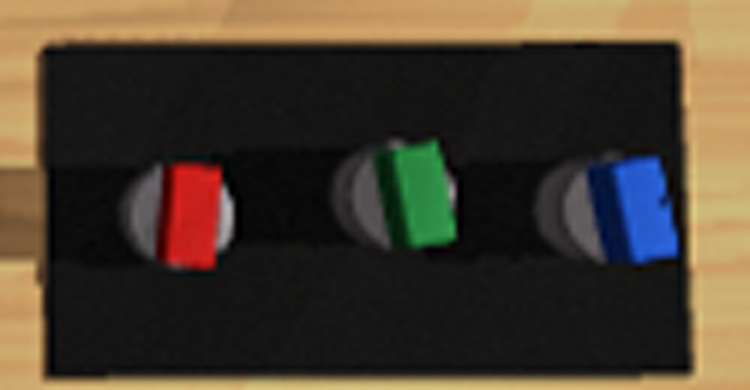

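View pics/crop_c.png

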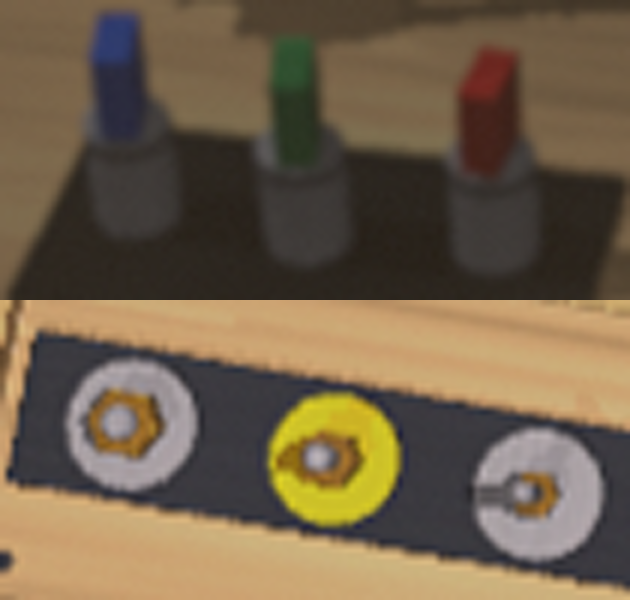

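Crops: the red, green and blue top faces are centred near (377,271), (415,267) and (452,270), and their 36 mm sides run roughly along world x. The washers are at about (187,251), (220.5,256.5) and (254.5,262) in the top view, and the yellow one holds the middle-sized nut. The hex faces mean the socket's x must sit 30° off the panel x.

```bash
cat > m2.py <<'E'
from workcell import *
from h import *
T=snapshot("top");C=snapshot("scene")
for c in("red","green","blue"):
    R={}
    for n,s in(("top",T),("scene",C)):
        m=mask(s["color"],c,ROI[n]["s"],80,35); v=s["color"].max(2)
        t,_=cv2.threshold(v[m>0].reshape(-1,1),0,255,cv2.THRESH_OTSU)
        b,st,ce=blob(m&((v>t)*255).astype(np.uint8)); R[n]=ce
        if n=="top":
            k=max(cv2.findContours(b,0,1)[0],key=len)
            mu=cv2.moments(b,True);a=.5*np.arctan2(2*mu["mu11"],mu["mu20"]-mu["mu02"]);d=np.array([np.cos(a),np.sin(a)])*10
            w=plane(s,ce+d,.102)-plane(s,ce-d,.102);yaw=(np.degrees(np.arctan2(w[1],w[0]))+90)%180-90
            w2=cv2.boxPoints(cv2.minAreaRect(k));
            P=np.array([plane(s,p,.102)[:2] for p in w2]);E=[P[1]-P[0],P[2]-P[1]];L=max(E,key=np.linalg.norm)
            yr=(np.degrees(np.arctan2(L[1],L[0]))+90)%180-90
    p,e=tri(T,R["top"],C,R["scene"])
    print(c,"plane",plane(T,R["top"],.102)[:2].round(4),"tri",p.round(4),e.round(4),"yaw",yaw.round(1),yr.round(1),st[4])
RNG["yellow"]=[(19,34)]
u={}
for n,s,sm,vm in(("top",T,150,120),("scene",C,125,85)):
    b,_,_=blob(mask(s["color"],"yellow",ROI[n]["y"],sm,vm))
    hl=cv2.convexHull(max(cv2.findContours(b,0,1)[0],key=len));M=cv2.moments(hl);u[n]=np.array([M["m10"],M["m01"]])/M["m00"];print(n,u[n],cv2.boundingRect(hl))
p,e=tri(T,u["top"],C,u["scene"]);print("yel",p.round(4),e.round(4),[plane(s,u[n],.0255)[:2].round(4) for n,s in(("top",T),("scene",C))])
g=cv2.cvtColor(T["color"],cv2.COLOR_RGB2HSV)
q=[]
for x,y in((187,251),(254.5,262.5)):
    m=np.zeros((400,640),np.uint8);cv2.circle(m,(round(x),round(y)),13,255,-1)
    m&=cv2.inRange(g,(0,0,115),(180,60,255));b,st,_=blob(m)
    hl=cv2.convexHull(max(cv2.findContours(b,0,1)[0],key=len));M=cv2.moments(hl);c=np.array([M["m10"],M["m01"]])/M["m00"];q.append(plane(T,c,.0255));print(c,cv2.boundingRect(hl))
d=q[0]-q[1];print(q,"panel yaw",np.degrees(np.arctan2(-d[0],d[1])),np.linalg.norm(d))
E
python3 m2.py
```

```text
red plane [ 0.4718 -0.1158] tri [ 0.4716 -0.115   0.0971] 0.0013 yaw -7.8 -1.6 49
green plane [ 0.4782 -0.198 ] tri [ 0.4779 -0.197   0.0994] 0.0015 yaw 9.2 9.3 49
blue plane [ 0.4721 -0.2765] tri [ 0.4718 -0.2762  0.0979] 0.0013 yaw 9.8 8.8 39
top [220.24425692 256.18893577] (210, 246, 22, 22)
scene [418.32463011 189.10791993] (409, 183, 20, 13)
yel [0.5092 0.2395 0.0222] 0.0009 [array([0.5092, 0.2379]), array([0.5128, 0.24  ])]
[186.42454632 250.25883477] (176, 240, 22, 22)
[254.09195402 261.83285441] (244, 251, 21, 22)
[array([0.52384532, 0.31659261, 0.0255    ]), array([0.49520981, 0.15940767, 0.0255    ])] panel yaw -10.324754265181358 0.1597720210398441
```

{"name": "jog_arm", "arguments": {
  "rows": [
    [[0,0,0,0,0,0,0.0925],[0,0,0,0,0,0,0.0925],[0,0,0,0,0,0,0.0925],[0,0.0208,-0.02545,0.008,0,0,0],[0,0.0208,-0.02545,0.008,0,0,0]]
  ],
  "squeeze": 50
}}

```text
time: 0.97
position: [0.2957, -0.5115, 0.2409]
eef_rot: [3.13, 0.24, 0.002]
wrist_force: [0.6, 1.2, 0.1]
opening: 0.495
gripper_force: 0.0
```

{"name": "jog_arm", "arguments": {
  "rows": [
    [[0,0.0208,-0.02545,0.008,0,0,0],[0,0.0208,-0.02545,0.008,0,0,0],[0,0.0208,-0.02545,0.008,0,0,0],[0,0.0208,-0.02545,0.008,0,0,0],[0,0.0208,-0.02545,0.008,0,0,0]]
  ]
}}

```text
time: 1.38
position: [0.3794, -0.3672, 0.2002]
eef_rot: [3.131, 0.245, 0.001]
wrist_force: [0.5, -0.1, 0.2]
opening: 0.498
gripper_force: 0.0
```

{"name": "jog_arm", "arguments": {
  "rows": [
    [[0,0.0208,-0.02545,0.008,0,0,0],[0,0.0208,-0.02545,0.008,0,0,0],[0,0.0208,-0.02545,0.008,0,0,0],[0,0.0208,-0.02545,0.008,0,0,0],[0,0.0208,-0.02545,0.008,0,0,0]]
  ]
}}

```text
time: 1.8
position: [0.4625, -0.2253, 0.1603]
eef_rot: [3.131, 0.245, 0.001]
wrist_force: [1.0, 0.5, 0.4]
opening: 0.497
gripper_force: 0.0
```

{"name": "jog_arm", "arguments": {
  "rows": [
    [[0,0.0208,-0.02545,0.008,0,0,0],[0,0,0,0,0,0,0],[0,0,0,0,0,0,0]]
  ]
}}

```text
time: 2.05
position: [0.4786, -0.1967, 0.1519]
eef_rot: [-3.131, -0.251, 0.002]
wrist_force: [0.0, -1.9, 0.8]
opening: 0.504
gripper_force: 0.0
```

{"name": "jog_arm", "arguments": {
  "rows": [
    [[0,0,0.0008,0.02,0,0,0],[0,0,0,0.02,0,0,0],[0,0,0,0.016,0,0,0],[0,0,0,0.008,0,0,0],[0,0,0,0,0,0,0]]
  ]
}}

```text
time: 2.47
position: [0.4766, -0.1994, 0.0867]
eef_rot: [-3.131, -0.243, 0.005]
wrist_force: [-0.8, -0.1, -0.0]
opening: 0.497
gripper_force: 0.0
```

{"name": "jog_arm", "arguments": {
  "rows": [
    [[1,0,0,0,0,0,0],[1,0,0,0,0,0,0],[1,0,0,0,0,0,0],[1,0,0,0,0,0,0],[1,0,0,0,0,0,0]]
  ]
}}

```text
time: 2.88
position: [0.4789, -0.1995, 0.0891]
eef_rot: [3.131, 0.245, 0.002]
wrist_force: [-0.5, -0.7, 1.8]
opening: 0.202
gripper_force: 52.4
```

{"name": "jog_arm", "arguments": {
  "rows": [
    [[1,0,0,-0.02,0,0,0],[1,0,0,-0.035,0,0,0],[1,0,0,-0.035,0,0,0],[1,0.0082,-0.0355,0,0,0,0],[1,0.0082,-0.0355,0,0,0,0]]
  ]
}}

```text
time: 3.3
position: [0.4864, -0.128, 0.182]
eef_rot: [3.129, 0.239, 0.013]
wrist_force: [0.5, 0.1, -4.4]
opening: 0.205
gripper_force: 52.1
```

{"name": "jog_arm", "arguments": {
  "rows": [
    [[1,0.0082,-0.0355,0,0,0,0],[1,0.0082,-0.0355,0,0,0,0],[1,0.0082,-0.0355,0,0,0,0],[1,0.0082,-0.0355,0,0,0,0],[1,0.0082,-0.0355,0,0,0,0]]
  ]
}}

```text
time: 3.72
position: [0.4959, 0.0572, 0.1784]
eef_rot: [-3.132, -0.245, -0.0]
wrist_force: [0.9, 0.2, -2.5]
opening: 0.207
gripper_force: 52.1
```

{"name": "jog_arm", "arguments": {
  "rows": [
    [[1,0.0082,-0.0355,0,0,0,0],[1,0.0082,-0.0355,0,0,0,0],[1,0.0082,-0.0355,0,0,0,0],[1,0.0082,-0.0355,0,0,0,0],[1,0.0082,-0.0355,0,0,0,0]]
  ]
}}

```text
time: 4.13
position: [0.5087, 0.239, 0.1782]
eef_rot: [3.132, 0.246, -0.001]
wrist_force: [0.5, 0.6, -1.7]
opening: 0.204
gripper_force: 52.1
```

{"name": "jog_arm", "arguments": {
  "rows": [
    [[1,0,0,0,0,0,-0.0925],[1,0,0,0,0,0,-0.0925],[1,0,0,0,0,0,0],[1,0,0,0,0,0,0]]
  ]
}}

```text
time: 4.47
position: [0.5088, 0.2372, 0.1779]
eef_rot: [3.096, 0.531, -0.001]
wrist_force: [0.5, 0.5, -2.6]
opening: 0.202
gripper_force: 52.3
```

```bash
cat > look.py <<'E'
from workcell import *
from h import *
import sys
T=snapshot("top");C=snapshot("scene");st=read_state()
import numpy as np
P=[read_state()["position"]];print("tcp",P[0].round(4),st["eef_rot"].round(3),"yaw",np.degrees(2*np.arctan2(st["eef_rot"][1],st["eef_rot"][0])).round(2),"F",st["wrist_force"].round(1))
a=cv2.resize(T["color"][200:300,160:290],(520,400),interpolation=2);b=cv2.resize(C["color"][120:230,360:480],(436,400),interpolation=2)
cv2.imwrite(f"pics/{sys.argv[1]}.png",np.hstack([a[:,:360],b])[:,:,::-1])
E
python3 look.py l1
```

```text
tcp [0.5091 0.2367 0.1781] [ 3.096e+00  5.300e-01 -1.000e-03] yaw 19.42 F [ 0.2  0.1 -1.9]
```

View pics/l1.png

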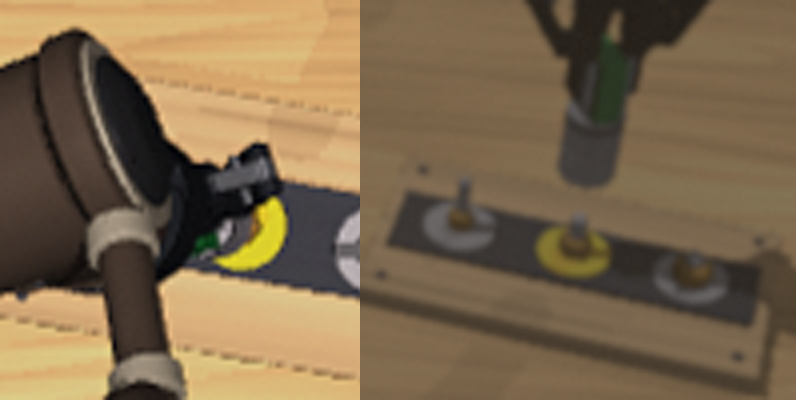

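The held socket hangs upright over the yellow nut, at about (588,150) in the right half of the view. Descending.

{"name": "jog_arm", "arguments": {
  "rows": [
    [[1,0,-0.0005,0.02,0,0,0],[1,0,0,0.02,0,0,0],[1,0,0,0.01,0,0,0],[1,0,0,0,0,0,0]]
  ]
}}

```text
time: 4.9
position: [0.5067, 0.2361, 0.1254]
eef_rot: [3.095, 0.53, -0.01]
wrist_force: [-0.6, -0.8, -3.4]
opening: 0.203
gripper_force: 52.3
```

{"name": "jog_arm", "arguments": {
  "rows": [
    [[1,0,0,0.003,0,0,0],[1,0,0,0.003,0,0,0],[1,0,0,0.002,0,0,0],[1,0,0,0,0,0,0]]
  ]
}}

```text
time: 5.23
position: [0.5095, 0.2377, 0.1207]
eef_rot: [-3.096, -0.533, -0.001]
wrist_force: [-0.1, -0.0, -2.1]
opening: 0.202
gripper_force: 52.3
```

{"name": "jog_arm", "arguments": {
  "rows": [
    [[1,0,0,0.002,0,0,0],[1,0,0,0.002,0,0,0],[1,0,0,0,0,0,0]]
  ]
}}

```text
time: 5.48
position: [0.5096, 0.2378, 0.1166]
eef_rot: [-3.096, -0.533, -0.002]
wrist_force: [0.1, 0.7, -2.4]
opening: 0.204
gripper_force: 52.5
```

{"name": "jog_arm", "arguments": {
  "rows": [
    [[1,0,0,0.002,0,0,0],[1,0,0,0.002,0,0,0],[1,0,0,0,0,0,0]]
  ]
}}

```text
time: 5.73
position: [0.5099, 0.2379, 0.1161]
eef_rot: [3.096, 0.534, 0.0]
wrist_force: [-5.8, -2.1, 17.6]
opening: 0.206
gripper_force: 55.3
```

{"name": "jog_arm", "arguments": {
  "rows": [
    [[1,0,0,0.001,0,0,0],[1,0,0,0.001,0,0,0],[1,0,0,0,0,0,0]]
  ]
}}

```text
time: 5.98
position: [0.5101, 0.238, 0.116]
eef_rot: [3.096, 0.534, -0.0]
wrist_force: [-8.9, -3.8, 26.7]
opening: 0.208
gripper_force: 56.7
```

Green stops about 8 mm above the washer with force building, so it does not fit. I'll put it back in its place.

{"name": "jog_arm", "arguments": {
  "rows": [
    [[1,0,0,-0.008,0,0,0],[1,0,0,-0.03,0,0,0],[1,0,0,-0.03,0,0,0],[1,0,0,0,0,0,0.0925],[1,0,0,0,0,0,0.0925]]
  ]
}}

```text
time: 6.4
position: [0.5112, 0.2384, 0.1813]
eef_rot: [-3.131, -0.238, -0.01]
wrist_force: [-0.5, -0.9, -3.0]
opening: 0.208
gripper_force: 52.3
```

{"name": "jog_arm", "arguments": {
  "rows": [
    [[1,-0.0082,0.0355,0,0,0,0],[1,-0.0082,0.0355,0,0,0,0],[1,-0.0082,0.0355,0,0,0,0],[1,-0.0082,0.0355,0,0,0,0],[1,-0.0082,0.0355,0,0,0,0]]
  ]
}}

```text
time: 6.82
position: [0.4957, 0.0545, 0.1781]
eef_rot: [3.132, 0.247, 0.0]
wrist_force: [0.7, -0.3, -2.6]
opening: 0.204
gripper_force: 52.3
```

{"name": "jog_arm", "arguments": {
  "rows": [
    [[1,-0.0082,0.0355,0,0,0,0],[1,-0.0082,0.0355,0,0,0,0],[1,-0.0082,0.0355,0,0,0,0],[1,-0.0082,0.0355,0,0,0,0],[1,-0.0082,0.0355,0,0,0,0]]
  ]
}}

```text
time: 7.23
position: [0.4828, -0.1275, 0.1783]
eef_rot: [3.132, 0.245, 0.0]
wrist_force: [1.1, 0.7, -2.1]
opening: 0.203
gripper_force: 52.3
```

{"name": "jog_arm", "arguments": {
  "rows": [
    [[1,-0.0082,0.0355,0,0,0,0],[1,-0.0082,0.0355,0,0,0,0],[1,0,0,0,0,0,0],[1,0,0,0,0,0,0]]
  ]
}}

```text
time: 7.57
position: [0.478, -0.2004, 0.1783]
eef_rot: [-3.132, -0.239, -0.0]
wrist_force: [-0.0, 0.6, -2.4]
opening: 0.2
gripper_force: 52.3
```

{"name": "jog_arm", "arguments": {
  "rows": [
    [[1,0,0,0.035,0,0,0],[1,0,0,0.03,0,0,0],[1,0,0,0.015,0,0,0],[1,0,0,0.005,0,0,0],[1,0,0,0,0,0,0]]
  ]
}}

```text
time: 7.98
position: [0.4769, -0.1965, 0.0915]
eef_rot: [-3.129, -0.247, 0.006]
wrist_force: [0.5, 0.8, -2.3]
opening: 0.204
gripper_force: 52.1
```

{"name": "jog_arm", "arguments": {
  "rows": [
    [[1,0,0,0.002,0,0,0],[1,0,0,0.0015,0,0,0],[1,0,0,0,0,0,0]]
  ]
}}

```text
time: 8.23
position: [0.4794, -0.1987, 0.091]
eef_rot: [3.131, 0.246, 0.004]
wrist_force: [-0.0, -0.6, -3.3]
opening: 0.208
gripper_force: 52.1
```

{"name": "jog_arm", "arguments": {
  "rows": [
    [[1,0,0,0.001,0,0,0],[1,0,0,0,0,0,0]]
  ]
}}

```text
time: 8.4
position: [0.4788, -0.1988, 0.0896]
eef_rot: [3.131, 0.245, 0.002]
wrist_force: [0.5, -0.2, -3.8]
opening: 0.204
gripper_force: 52.1
```

{"name": "jog_arm", "arguments": {
  "rows": [
    [[1,0,0,0.001,0,0,0],[1,0,0,0,0,0,0],[1,0,0,0,0,0,0]]
  ]
}}

```text
time: 8.65
position: [0.4788, -0.1989, 0.0891]
eef_rot: [3.132, 0.245, 0.002]
wrist_force: [-2.5, 1.2, 5.3]
opening: 0.205
gripper_force: 53.3
```

{"name": "jog_arm", "arguments": {
  "rows": [
    [[1,0,0,0.001,0,0,0],[1,0,0,0,0,0,0],[1,0,0,0,0,0,0]]
  ]
}}

```text
time: 8.9
position: [0.4789, -0.1989, 0.089]
eef_rot: [3.132, 0.245, 0.001]
wrist_force: [-3.8, 1.2, 11.1]
opening: 0.207
gripper_force: 54.4
```

{"name": "jog_arm", "arguments": {
  "rows": [
    [[0,0,0,-0.001,0,0,0],[0,0,0,0,0,0,0],[0,0,0,0,0,0,0],[0,0,0,0,0,0,0]]
  ]
}}

```text
time: 9.23
position: [0.4782, -0.1986, 0.0876]
eef_rot: [3.132, 0.245, 0.0]
wrist_force: [-0.4, 0.1, -0.5]
opening: 0.499
gripper_force: 0.0
```

{"name": "jog_arm", "arguments": {
  "rows": [
    [[0,0,0,-0.025,0,0,0],[0,0,0,-0.035,0,0,0],[0,-0.0062,0.0252,0,0,0,0],[0,-0.0062,0.0252,0,0,0,0],[0,-0.0063,0.0252,0,0,0,0]]
  ]
}}

```text
time: 9.65
position: [0.4721, -0.277, 0.1486]
eef_rot: [3.131, 0.247, 0.002]
wrist_force: [1.3, 0.9, -0.7]
opening: 0.504
gripper_force: 0.0
```

{"name": "jog_arm", "arguments": {
  "rows": [
    [[0,0,0,0,0,0,0],[0,0,0,0,0,0,0]]
  ]
}}

```text
time: 9.82
position: [0.4713, -0.2771, 0.1476]
eef_rot: [-3.132, -0.241, -0.0]
wrist_force: [-0.2, 0.3, 0.6]
opening: 0.502
gripper_force: 0.0
```

```bash
python3 - <<'E'
from workcell import *
import cv2,numpy as np
C=snapshot("scene")["color"];T=snapshot("top")["color"]
print(read_state()["position"])
cv2.imwrite("pics/l2.png",np.hstack([cv2.resize(C[110:195,195:315],(420,300)),cv2.resize(T[230:305,345:470],(370,222))[:, :] if 0 else cv2.resize(T[220:305,345:470],(370,300))])[:,:,::-1])
E
```

```text
[ 0.47100912 -0.27538471  0.14710933]
```

View pics/l2.png

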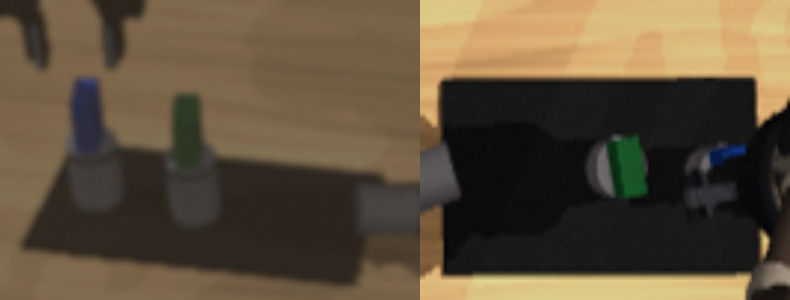

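Green is back upright at (187,170), but the red socket is lying on its side: the carried mouth passed at 96 mm and clipped its 102 mm top. I'll take a full look.

```bash
python3 - <<'E'
from workcell import *
import cv2,numpy as np
C=snapshot("scene")["color"];T=snapshot("top")["color"]
cv2.imwrite("pics/l3.png",np.vstack([cv2.resize(T[220:320,260:460],(600,300),interpolation=2),cv2.resize(C[110:210,200:400],(600,300),interpolation=2)])[:,:,::-1])
E
```

```text
(no output)
```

View pics/l3.png

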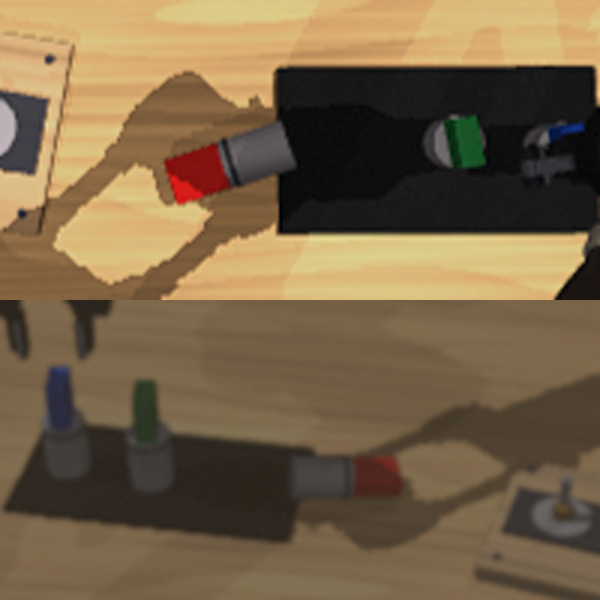

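Red is lying with its body at (258,150) and its grip at (198,172) in the top half of the view, mouth at the mat edge and grip toward +y. I can recover it later. First I'll try blue, carrying it well above 102 mm.

{"name": "jog_arm", "arguments": {
  "rows": [
    [[0,0,0,0.025,0,0,0],[0,0,0,0.02,0,0,0],[0,0,0,0.01,0,0,0],[0,0,0,0.004,0,0,0],[0,0,0,0,0,0,0]]
  ]
}}

```text
time: 10.43
position: [0.4709, -0.275, 0.0876]
eef_rot: [-3.13, -0.246, 0.003]
wrist_force: [-0.6, -0.3, 0.9]
opening: 0.5
gripper_force: 0.0
```

{"name": "jog_arm", "arguments": {
  "rows": [
    [[1,0,0,0,0,0,0],[1,0,0,0,0,0,0],[1,0,0,0,0,0,0],[1,0,0,0,0,0,0],[1,0,0,0,0,0,0]]
  ]
}}

```text
time: 10.85
position: [0.4725, -0.2766, 0.0899]
eef_rot: [3.131, 0.245, 0.003]
wrist_force: [0.7, -0.1, 2.2]
opening: 0.207
gripper_force: 51.7
```

{"name": "jog_arm", "arguments": {
  "rows": [
    [[1,0,0,-0.02,0,0,0],[1,0,0,-0.035,0,0,0],[1,0,0,-0.035,0,0,0],[1,0,0,-0.035,0,0,0],[1,0,0,0,0,0,0]]
  ]
}}

```text
time: 11.27
position: [0.4756, -0.2791, 0.2217]
eef_rot: [3.123, 0.245, 0.017]
wrist_force: [1.7, -1.7, -1.2]
opening: 0.208
gripper_force: 51.4
```

{"name": "jog_arm", "arguments": {
  "rows": [
    [[1,0.0084,-0.0359,0,0,0,0],[1,0.0084,-0.0359,0,0,0,0],[1,0.0084,-0.0359,0,0,0,0],[1,0.0084,-0.0359,0,0,0,0],[1,0.0084,-0.0359,0,0,0,0]]
  ]
}}

```text
time: 11.68
position: [0.4839, -0.0907, 0.2128]
eef_rot: [-3.132, -0.244, 0.002]
wrist_force: [1.1, 0.6, -1.5]
opening: 0.205
gripper_force: 51.2
```

{"name": "jog_arm", "arguments": {
  "rows": [
    [[1,0.0084,-0.0359,0,0,0,0],[1,0.0084,-0.0359,0,0,0,0],[1,0.0084,-0.0359,0,0,0,0],[1,0.0084,-0.0359,0,0,0,0],[1,0.0084,-0.0359,0,0,0,0]]
  ]
}}

```text
time: 12.1
position: [0.4975, 0.0932, 0.2128]
eef_rot: [3.132, 0.245, -0.002]
wrist_force: [1.1, -0.3, -2.4]
opening: 0.202
gripper_force: 51.2
```

{"name": "jog_arm", "arguments": {
  "rows": [
    [[1,0.0084,-0.0359,0,0,0,0],[1,0.0084,-0.0359,0,0,0,0],[1,0.0084,-0.0359,0,0,0,0],[1,0.0084,-0.0359,0,0,0,0],[1,0,0,0.02,0,0,-0.0925]]
  ]
}}

```text
time: 12.52
position: [0.5125, 0.246, 0.1973]
eef_rot: [-3.11, -0.397, -0.016]
wrist_force: [0.6, -0.0, -1.6]
opening: 0.202
gripper_force: 51.3
```

{"name": "jog_arm", "arguments": {
  "rows": [
    [[1,0,0,0.015,0,0,-0.0925],[1,0,0,0,0,0,0],[1,0,0,0,0,0,0]]
  ]
}}

```text
time: 12.77
position: [0.5077, 0.2381, 0.1767]
eef_rot: [3.095, 0.53, -0.008]
wrist_force: [0.2, 0.0, -1.7]
opening: 0.203
gripper_force: 51.2
```

```bash
python3 look.py l4
```

```text
tcp [0.5097 0.2383 0.179 ] [3.097 0.53  0.   ] yaw 19.41 F [ 0.7 -0.3 -2.4]
```

{"name": "jog_arm", "arguments": {
  "rows": [
    [[1,0,0,0.02,0,0,0],[1,0,0,0.02,0,0,0],[1,0,0,0.01,0,0,0],[1,0,0,0,0,0,0]]
  ]
}}

```text
time: 13.2
position: [0.508, 0.2374, 0.127]
eef_rot: [3.096, 0.531, -0.007]
wrist_force: [0.5, -0.8, -2.7]
opening: 0.204
gripper_force: 51.3
```

{"name": "jog_arm", "arguments": {
  "rows": [
    [[1,0,0,0.003,0,0,0],[1,0,0,0.002,0,0,0],[1,0,0,0,0,0,0]]
  ]
}}

```text
time: 13.45
position: [0.5103, 0.2388, 0.1247]
eef_rot: [-3.096, -0.533, -0.003]
wrist_force: [-0.0, -0.6, -1.4]
opening: 0.203
gripper_force: 51.3
```

{"name": "jog_arm", "arguments": {
  "rows": [
    [[1,0,0,0.002,0,0,0],[1,0,0,0.001,0,0,0],[1,0,0,0,0,0,0]]
  ]
}}

```text
time: 13.7
position: [0.5096, 0.2387, 0.121]
eef_rot: [-3.096, -0.533, -0.001]
wrist_force: [1.0, -0.4, -2.0]
opening: 0.206
gripper_force: 51.3
```

{"name": "jog_arm", "arguments": {
  "rows": [
    [[1,0,0,0.001,0,0,0],[1,0,0,0.001,0,0,0],[1,0,0,0,0,0,0]]
  ]
}}

```text
time: 13.95
position: [0.5093, 0.2386, 0.1186]
eef_rot: [3.096, 0.534, -0.0]
wrist_force: [-0.5, -0.1, -1.4]
opening: 0.204
gripper_force: 51.3
```

{"name": "jog_arm", "arguments": {
  "rows": [
    [[1,0,0,0.002,0,0,0],[1,0,0,0.001,0,0,0],[1,0,0,0,0,0,0]]
  ]
}}

```text
time: 14.2
position: [0.5092, 0.2386, 0.1154]
eef_rot: [3.096, 0.534, -0.001]
wrist_force: [-0.5, -0.5, -2.7]
opening: 0.202
gripper_force: 51.3
```

{"name": "jog_arm", "arguments": {
  "rows": [
    [[1,0,0,0.001,0,0,0],[1,0,0,0.001,0,0,0],[1,0,0,0,0,0,0]]
  ]
}}

```text
time: 14.45
position: [0.5093, 0.2386, 0.1135]
eef_rot: [3.096, 0.533, -0.001]
wrist_force: [0.3, -0.5, -2.6]
opening: 0.202
gripper_force: 51.3
```

{"name": "jog_arm", "arguments": {
  "rows": [
    [[1,0,0,0.001,0,0,0],[1,0,0,0.001,0,0,0],[1,0,0,0,0,0,0]]
  ]
}}

```text
time: 14.7
position: [0.5093, 0.2386, 0.1115]
eef_rot: [3.096, 0.533, -0.001]
wrist_force: [0.2, 0.5, -1.7]
opening: 0.2
gripper_force: 51.3
```

Blue passes the height where green stopped, with no contact force. Lowering further.

{"name": "jog_arm", "arguments": {
  "rows": [
    [[1,0,0,0.001,0,0,0],[1,0,0,0.001,0,0,0],[1,0,0,0,0,0,0]]
  ]
}}

```text
time: 14.95
position: [0.5093, 0.2386, 0.1095]
eef_rot: [3.096, 0.533, -0.001]
wrist_force: [0.8, -0.4, -1.7]
opening: 0.207
gripper_force: 51.3
```

{"name": "jog_arm", "arguments": {
  "rows": [
    [[1,0,0,0.001,0,0,0],[1,0,0,0,0,0,0],[1,0,0,0,0,0,0]]
  ]
}}

```text
time: 15.2
position: [0.5095, 0.2387, 0.1094]
eef_rot: [3.096, 0.534, -0.0]
wrist_force: [-2.1, -0.7, 4.6]
opening: 0.202
gripper_force: 52.0
```

{"name": "jog_arm", "arguments": {
  "rows": [
    [[1,0,0,0.001,0,0,0],[1,0,0,0,0,0,0],[1,0,0,0,0,0,0]]
  ]
}}

```text
time: 15.45
position: [0.5095, 0.2387, 0.1094]
eef_rot: [3.096, 0.534, -0.001]
wrist_force: [-5.0, -1.3, 9.3]
opening: 0.207
gripper_force: 53.1
```

Blue stops at TCP z = 0.1094, which puts the mouth about on the washer top, so it is home and it fits. I'll leave it standing on the nut, re-stand red on the mat, then regrip blue.

{"name": "jog_arm", "arguments": {
  "rows": [
    [[1,0,0,-0.002,0,0,0],[0,0,0,0,0,0,0],[0,0,0,0,0,0,0],[0,0,0,0,0,0,0],[0,0,0,0,0,0,0]]
  ]
}}

```text
time: 15.87
position: [0.5096, 0.2387, 0.1096]
eef_rot: [-3.096, -0.533, -0.0]
wrist_force: [-0.1, 0.7, 0.4]
opening: 0.5
gripper_force: 0.0
```

{"name": "jog_arm", "arguments": {
  "rows": [
    [[0,0,0,-0.02,0,0,0],[0,0,0,-0.035,0,0,0],[0,0,0,-0.035,0,0,0],[0,0,0,0,0,0,0],[0,0,0,0,0,0,0]]
  ]
}}

```text
time: 16.28
position: [0.5117, 0.2395, 0.2028]
eef_rot: [-3.095, -0.533, -0.01]
wrist_force: [-0.2, 0.2, -0.3]
opening: 0.5
gripper_force: 0.0
```

```bash
cat > r.py <<'E'
from workcell import *
from h import *
T=snapshot("top");C=snapshot("scene")
cv2.imwrite("pics/full5.png",np.vstack([cv2.resize(T["color"][220:320,180:380],(600,300),interpolation=2),cv2.resize(C["color"][110:210,260:460],(600,300),interpolation=2)])[:,:,::-1])
s=read_state();print(s["position"].round(4),s["q"].round(3),s["opening"])
for n,S_,roi in(("top",T,(300,255,350,300)),("scene",C,(300,150,345,185))):
    b,st,ce=blob(mask(S_["color"],"red",roi,110,35));k=max(cv2.findContours(b,0,1)[0],key=len);r=cv2.boxPoints(cv2.minAreaRect(k))
    print(n,st,ce.round(1),r.round(1).tolist())
    if n=="top":
        P=np.array([plane(T,p,.028)[:2] for p in r]);print(P.round(4).tolist(),[np.linalg.norm(P[i]-P[i-1]).round(4) for i in(1,2)]);ct=ce
    else: cs=ce
print(tri(T,ct,C,cs),plane(T,ct,.028))
E
python3 r.py
```

```text
[0.509  0.2384 0.1992] [0.361 0.251 1.832 0.    1.06  1.59 ] 0.5003442518081586
top [315 267  22  21 293] [325.1 277.4] [[314.0, 273.0], [332.0, 267.0], [336.8999938964844, 281.70001220703125], [318.8999938964844, 287.70001220703125]]
[[0.468, 0.0213], [0.4811, -0.0202], [0.4476, -0.0309], [0.4345, 0.0105]] [np.float64(0.0435), np.float64(0.0352)]
scene [318 163  16  12 156] [325.2 168. ] [[318.0, 163.0], [333.0, 163.0], [333.0, 174.0], [318.0, 174.0]]
(array([ 0.45726779, -0.00269304,  0.0167647 ]), np.float64(0.0014029311932076552)) [ 0.45760029 -0.00410996  0.028     ]
```

View pics/full5.png

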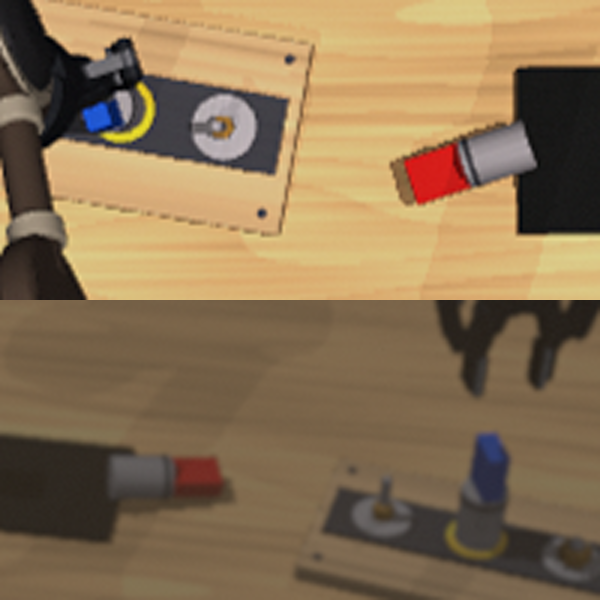

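Blue stands on the yellow washer. Red lies with its wide face flat, grip centre at about (0.458, -0.004), axis yaw 107.5°, grip a few mm above the bench. I'll go above red with the fingers closing across the 36 mm.

{"name": "jog_arm", "arguments": {
  "rows": [
    [[-0.4,-0.0185,0.0294,0,0,0,0],[-0.4,-0.0185,0.0294,0,0,0,0],[-0.4,-0.0185,0.0294,0,0,0,0],[-0.4,-0.0185,0.0294,0,0,0,0],[-0.4,-0.0185,0.0294,0,0,0,0]]
  ]
}}

```text
time: 16.8
position: [0.4693, 0.0678, 0.1976]
eef_rot: [-3.095, -0.535, 0.007]
wrist_force: [0.6, -1.2, 0.7]
opening: 0.697
gripper_force: 0.0
```

{"name": "jog_arm", "arguments": {
  "rows": [
    [[-0.4,-0.0185,0.0294,0,0,0,0],[-0.4,-0.0185,0.0294,0,0,0,0],[-0.4,0,0,0,0,0,-0.1183],[-0.4,0,0,0,0,0,-0.1183],[-0.4,0,0,0,0,0,-0.1183]]
  ]
}}

```text
time: 17.22
position: [0.4545, 0.0005, 0.1977]
eef_rot: [-2.949, -1.076, 0.006]
wrist_force: [-0.4, 0.1, 0.1]
opening: 0.701
gripper_force: 0.0
```

{"name": "jog_arm", "arguments": {
  "rows": [
    [[-0.4,0,0,0,0,0,-0.1183],[-0.4,0,0,0,0,0,-0.1183],[-0.4,0,0,0,0,0,-0.1183],[-0.4,0,0,0,0,0,-0.1183],[-0.4,0,0,0,0,0,-0.1183]]
  ]
}}

```text
time: 17.63
position: [0.4547, 0.0015, 0.1976]
eef_rot: [-2.505, -1.891, 0.005]
wrist_force: [-0.4, -0.3, -0.5]
opening: 0.702
gripper_force: 0.0
```

{"name": "jog_arm", "arguments": {
  "rows": [
    [[-0.4,0,0,0,0,0,-0.1183],[-0.4,0,0,0,0,0,-0.1183],[-0.4,0,0,0,0,0,-0.1183],[-0.4,0,0,0,0,0,-0.1183],[-0.4,0,0,0,0,0,-0.1183]]
  ]
}}

```text
time: 18.05
position: [0.4546, 0.0015, 0.1976]
eef_rot: [-1.844, -2.539, 0.004]
wrist_force: [-0.0, -0.0, -0.3]
opening: 0.705
gripper_force: 0.0
```

{"name": "jog_arm", "arguments": {
  "rows": [
    [[-0.4,0,0,0,0,-0.1,0],[-0.4,0,0,0,0,-0.1,0],[-0.4,0,0,0,0,-0.1,0],[-0.4,0,0,0,0,-0.1,0],[-0.4,0,0,0,0,0,0]]
  ]
}}

```text
time: 18.47
position: [0.4534, 0.003, 0.1966]
eef_rot: [1.647, 2.266, -0.342]
wrist_force: [-0.6, 1.2, 0.3]
opening: 0.7
gripper_force: 0.0
```

```bash
cat > st.py <<'E'
from workcell import *
import numpy as np
from scipy.spatial.transform import Rotation as R
s=read_state();M=R.from_rotvec(s["eef_rot"]).as_matrix()
print(s["time"],s["position"].round(4),"q",s["q"].round(3),"open",s["opening"]);print("x",M[:,0].round(3),"y",M[:,1].round(3),"z",M[:,2].round(3))
def to(t): print("tool shift",(M.T@(np.array(t)-s["position"])).round(4))
E
python3 -c "
from st import *
to([.456,.001,.075]);to([.456,.001,.029])"
```

```text
18.4667 [0.4534 0.003  0.1966] q [ 0.16   0.043  2.134 -0.489  0.966  0.128] open 0.7002614125675666
x [-0.286  0.875 -0.39 ] y [ 0.951  0.308 -0.007] z [ 0.114 -0.373 -0.921]
tool shift [0.0449 0.0027 0.113 ]
tool shift [0.0629 0.0031 0.1553]
```

{"name": "jog_arm", "arguments": {
  "rows": [
    [[-0.4,0.0112,0.0007,0.028,0,0,0],[-0.4,0.0112,0.0007,0.028,0,0,0],[-0.4,0.0112,0.0007,0.028,0,0,0],[-0.4,0.0112,0.0007,0.028,0,0,0],[-0.4,0,0,0,0,0,0]]
  ]
}}

```text
time: 18.88
position: [0.4536, -0.0012, 0.0727]
eef_rot: [1.657, 2.27, -0.349]
wrist_force: [-0.9, -1.5, -0.5]
opening: 0.703
gripper_force: 0.0
```

{"name": "jog_arm", "arguments": {
  "rows": [
    [[-0.4,0.006,0,0.014,0,0,0],[-0.4,0.006,0,0.014,0,0,0],[-0.4,0.004,0,0.009,0,0,0],[-0.4,0.001,0,0.003,0,0,0],[-0.4,0,0,0,0,0,0]]
  ]
}}

```text
time: 19.3
position: [0.4592, -0.0004, 0.0355]
eef_rot: [1.653, 2.261, -0.337]
wrist_force: [-0.5, 0.3, -0.3]
opening: 0.7
gripper_force: 0.0
```

```bash
python3 -c "
from st import *
to([.456,.001,.029])"
```

```text
19.3 [ 4.592e-01 -4.000e-04  3.550e-02] q [ 0.15   0.372  2.182 -0.695  0.644  0.417] open 0.7002160803887152
x [-0.28   0.878 -0.389] y [ 0.953  0.303 -0.002] z [ 0.117 -0.371 -0.921]
tool shift [ 0.0046 -0.0027  0.0052]
```

{"name": "jog_arm", "arguments": {
  "rows": [
    [[-0.4,0.002,-0.001,0.003,0,0,0],[-0.4,0,0,0,0,0,0]]
  ]
}}

```text
time: 19.47
position: [0.4588, 0.0004, 0.0327]
eef_rot: [1.652, 2.259, -0.334]
wrist_force: [-0.6, 0.5, -0.8]
opening: 0.699
gripper_force: 0.0
```

{"name": "jog_arm", "arguments": {
  "rows": [
    [[1,0,0,0,0,0,0],[1,0,0,0,0,0,0],[1,0,0,0,0,0,0],[1,0,0,0,0,0,0],[1,0,0,0,0,0,0]]
  ],
  "squeeze": 70
}}

```text
time: 19.88
position: [0.4592, 0.0005, 0.0329]
eef_rot: [1.651, 2.259, -0.334]
wrist_force: [-1.1, 2.3, 5.7]
opening: 0.401
gripper_force: 68.7
```

```bash
python3 -c "
from st import *"
```

```text
19.8833 [0.4592 0.0005 0.0329] q [ 0.152  0.378  2.183 -0.704  0.637  0.429] open 0.40084200983584695
x [-0.279  0.877 -0.39 ] y [0.953 0.304 0.001] z [ 0.119 -0.371 -0.921]
```

Gripped (34 mm). Lifting, levelling the tool, and turning so its x axis points radially outward.

{"name": "jog_arm", "arguments": {
  "rows": [
    [[1,-0.0117,0,-0.0277,0,0,0],[1,-0.0117,0,-0.0277,0,0,0],[1,-0.0117,0,-0.0277,0,0,0],[1,-0.0117,0,-0.0277,0,0,0],[1,-0.0117,0,-0.0277,0,0,0]]
  ]
}}

```text
time: 20.3
position: [0.4574, 0.0006, 0.183]
eef_rot: [1.653, 2.262, -0.336]
wrist_force: [1.3, -0.1, -2.2]
opening: 0.4
gripper_force: 70.2
```

{"name": "jog_arm", "arguments": {
  "rows": [
    [[1,0,0,0,0,0.1,0],[1,0,0,0,0,0.1,0],[1,0,0,0,0,0.1,0],[1,0,0,0,0,0.1,0],[1,0,0,0,0,0,0.1178]]
  ]
}}

```text
time: 20.72
position: [0.4594, -0.0015, 0.1828]
eef_rot: [-2.001, -2.42, -0.005]
wrist_force: [-0.3, -0.7, -1.7]
opening: 0.404
gripper_force: 70.1
```

{"name": "jog_arm", "arguments": {
  "rows": [
    [[1,0,0,0,0,0,0.1178],[1,0,0,0,0,0,0.1178],[1,0,0,0,0,0,0.1178],[1,0,0,0,0,0,0.1178],[1,0,0,0,0,0,0.1178]]
  ]
}}

```text
time: 21.13
position: [0.4576, 0.0004, 0.1816]
eef_rot: [-2.621, -1.729, 0.002]
wrist_force: [0.1, -0.5, -1.9]
opening: 0.407
gripper_force: 70.1
```

{"name": "jog_arm", "arguments": {
  "rows": [
    [[1,0,0,0,0,0,0.1178],[1,0,0,0,0,0,0.1178],[1,0,0,0,0,0,0.1178],[1,0,0,0,0,0,0.1178],[1,0,0,0,0,0,0.1178]]
  ]
}}

```text
time: 21.55
position: [0.4577, 0.0005, 0.1816]
eef_rot: [-3.011, -0.895, 0.002]
wrist_force: [-0.5, -0.5, -1.8]
opening: 0.405
gripper_force: 70.1
```

{"name": "jog_arm", "arguments": {
  "rows": [
    [[1,0,0,0,0,0,0.1178],[1,0,0,0,0,0,0.1178],[1,0,0,0,0,0,0.1178],[1,0,0,0,0,0,0.1178],[1,0,0,0,0,0,0.1178]]
  ]
}}

```text
time: 21.97
position: [0.4577, 0.0005, 0.1817]
eef_rot: [-3.141, 0.018, 0.002]
wrist_force: [-0.8, 0.8, -2.0]
opening: 0.404
gripper_force: 70.1
```

{"name": "jog_arm", "arguments": {
  "rows": [
    [[1,0,0,0,0,0,0.1178],[1,0,0,0,0,0,0.1178],[1,0,0,0,0,0,0]]
  ]
}}

```text
time: 22.22
position: [0.4578, 0.0005, 0.1817]
eef_rot: [3.118, -0.381, -0.002]
wrist_force: [-0.2, 0.1, -2.8]
opening: 0.405
gripper_force: 70.1
```

```bash
python3 -c "
from st import *
to([.472,-.1155,.2])"
```

```text
22.2167 [0.4578 0.0005 0.1817] q [-0.094  0.077  2.078 -0.     0.988  1.72 ] open 0.40549135242605444
x [ 0.971 -0.241 -0.001] y [-0.241 -0.971  0.   ] z [-0.001  0.    -1.   ]
tool shift [ 0.0417  0.1092 -0.0183]
```

{"name": "jog_arm", "arguments": {
  "rows": [
    [[1,0.0137,0.0265,-0.0046,0,0,0],[1,0.0137,0.0265,-0.0046,0,0,0],[1,0.0137,0.0265,-0.0046,0,0,0],[1,0.0137,0.0265,-0.0046,0,0,0],[1,0,0,0,0,0.11,0]]
  ]
}}

```text
time: 22.63
position: [0.4921, -0.1216, 0.202]
eef_rot: [3.096, -0.374, 0.182]
wrist_force: [0.9, 0.3, -1.8]
opening: 0.401
gripper_force: 70.3
```

{"name": "jog_arm", "arguments": {
  "rows": [
    [[1,0,0,0,0,0.11,0],[1,0,0,0,0,0.11,0],[1,0,0,0,0,0.11,0],[1,0,0,0,0,0.11,0],[1,0,0,0,0,0.11,0]]
  ]
}}

```text
time: 23.05
position: [0.4854, -0.1156, 0.2008]
eef_rot: [2.875, -0.343, 0.991]
wrist_force: [1.1, 2.1, -1.9]
opening: 0.4
gripper_force: 70.3
```

{"name": "jog_arm", "arguments": {
  "rows": [
    [[1,0,0,0,0,0.11,0],[1,0,0,0,0,0.11,0],[1,0,0,0,0,0.11,0],[1,0,0,0,0,0,0],[1,0,0,0,0,0,0]]
  ]
}}

```text
time: 23.47
position: [0.4917, -0.1022, 0.2011]
eef_rot: [2.871, -0.314, 1.122]
wrist_force: [0.8, -0.5, -0.9]
opening: 0.404
gripper_force: 70.3
```

```bash
python3 -c "
from st import *
S=__import__('workcell').snapshot
import cv2
C=S('scene')['color'];T=S('top')['color']
cv2.imwrite('pics/p6.png',np.hstack([cv2.resize(C[40:200,200:340],(490,560),interpolation=2),cv2.resize(T[220:320,340:390],(280,560),interpolation=2)])[:,:,::-1])"
```

```text
23.4667 [ 0.4917 -0.1022  0.2011] q [-0.372 -0.146  2.436  0.858  0.182  0.619] open 0.4039953612047084
x [ 0.718 -0.172  0.675] y [-0.203 -0.979 -0.034] z [ 0.666 -0.113 -0.737]
```

View pics/p6.png

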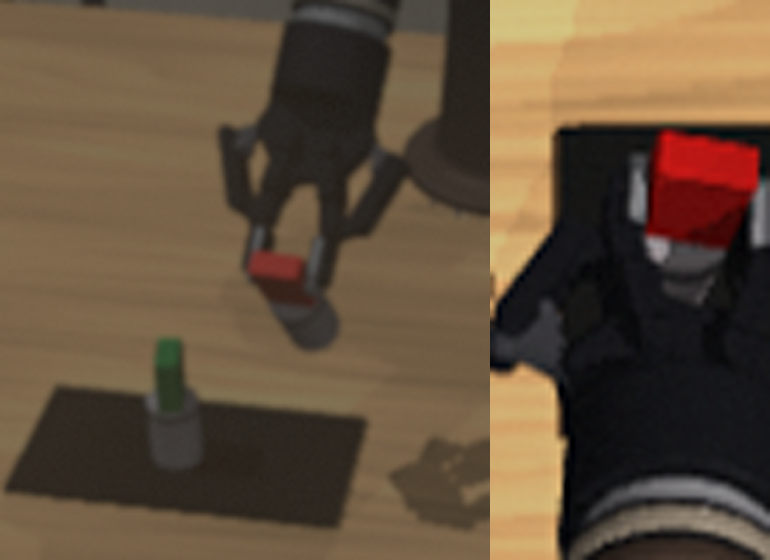

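Only about 42° of pitch is reachable radially because the wrist joint hits its limit. I'll level out, move over the free end of the mat at y ≈ -0.28, and pitch sideways toward yaw 70° instead.

{"name": "jog_arm", "arguments": {
  "rows": [
    [[1,0,0,0,0,-0.11,0],[1,0,0,0,0,-0.11,0],[1,0,0,0,0,-0.11,0],[1,0,0,0,0,-0.11,0],[1,0,0,0,0,-0.11,0]]
  ]
}}

```text
time: 23.98
position: [0.4962, -0.097, 0.2036]
eef_rot: [-3.069, 0.301, -0.499]
wrist_force: [0.4, 1.1, -2.2]
opening: 0.402
gripper_force: 70.3
```

{"name": "jog_arm", "arguments": {
  "rows": [
    [[1,0,0,0,0,-0.11,0],[1,0,0,0,0,-0.08,0],[1,0,0,0,0,0,0],[1,0,0,0,0,0,0]]
  ]
}}

```text
time: 24.32
position: [0.4975, -0.0965, 0.2028]
eef_rot: [-3.082, 0.294, -0.214]
wrist_force: [0.0, 0.9, -2.8]
opening: 0.406
gripper_force: 70.3
```

```bash
python3 -c "
from st import *
to([.472,-.28,.22])"
```

```text
24.3167 [ 0.4975 -0.0965  0.2028] q [-0.316  0.07   2.043  0.085  0.904  1.396] open 0.40557681784755295
x [ 0.973 -0.191  0.134] y [-0.186 -0.981 -0.051] z [ 0.141  0.024 -0.99 ]
tool shift [ 0.0125  0.1839 -0.0251]
```

{"name": "jog_arm", "arguments": {
  "rows": [
    [[1,0,0,0,-0.05,-0.1,0],[1,0,0,0,0,-0.035,0],[1,0.0025,0.0368,-0.005,0,0,0],[1,0.0025,0.0368,-0.005,0,0,0],[1,0.0025,0.0368,-0.005,0,0,0]]
  ]
}}

```text
time: 24.73
position: [0.4815, -0.2059, 0.2168]
eef_rot: [-3.126, 0.296, 0.004]
wrist_force: [0.5, 0.3, -2.0]
opening: 0.407
gripper_force: 70.4
```

{"name": "jog_arm", "arguments": {
  "rows": [
    [[1,0.0025,0.0368,-0.005,0,0,0],[1,0.0025,0.0368,-0.005,0,0,0],[1,0,0,0,0,0,-0.122],[1,0,0,0,0,0,-0.122],[1,0,0,0,0,0,-0.122]]
  ]
}}

```text
time: 25.15
position: [0.472, -0.2795, 0.2265]
eef_rot: [-3.127, -0.279, 0.004]
wrist_force: [-0.2, 1.2, -2.1]
opening: 0.405
gripper_force: 70.6
```

{"name": "jog_arm", "arguments": {
  "rows": [
    [[1,0,0,0,0,0,-0.122],[1,0,0,0,0,0,-0.122],[1,0,0,0,0,0,-0.122],[1,0,0,0,0,0,-0.122],[1,0,0,0,0,0,-0.122]]
  ]
}}

```text
time: 25.57
position: [0.4722, -0.2783, 0.2264]
eef_rot: [-2.896, -1.208, 0.002]
wrist_force: [-0.7, -1.4, -1.7]
opening: 0.404
gripper_force: 70.6
```

{"name": "jog_arm", "arguments": {
  "rows": [
    [[1,0,0,0,0,0,-0.122],[1,0,0,0,0,0,-0.122],[1,0,0,0,0,0,-0.122],[1,0,0,0,0,0,-0.122],[1,0,0,0,0,0,0]]
  ]
}}

```text
time: 25.98
position: [0.4723, -0.2783, 0.2265]
eef_rot: [-2.522, -1.867, 0.001]
wrist_force: [0.0, 0.7, -2.9]
opening: 0.406
gripper_force: 70.6
```

{"name": "jog_arm", "arguments": {
  "rows": [
    [[1,0,0,0,0,0.11,0],[1,0,0,0,0,0.11,0],[1,0,0,0,0,0.11,0],[1,0,0,0,0,0.11,0],[1,0,0,0,0,0.11,0]]
  ]
}}

```text
time: 26.4
position: [0.4733, -0.2793, 0.2277]
eef_rot: [-2.21, -1.625, -0.627]
wrist_force: [-0.0, -0.3, -2.1]
opening: 0.402
gripper_force: 70.5
```

```bash
python3 -c "
from st import *
to([.472,-.28,.22])"
```

```text
26.4 [ 0.4733 -0.2793  0.2277] q [-0.855  0.345  1.742  0.471  1.393 -0.718] open 0.4020367817480166
x [0.254 0.811 0.527] y [ 0.955 -0.297 -0.003] z [ 0.154  0.504 -0.85 ]
tool shift [-0.005 -0.001  0.006]
```

{"name": "jog_arm", "arguments": {
  "rows": [
    [[1,0,0,0,0,0.107,0],[1,0,0,0,0,0.107,0],[1,0,0,0,0,0.107,0],[1,0,0,0,0,0.107,0],[1,0,0,0,0,0.107,0]]
  ]
}}

```text
time: 26.82
position: [0.4731, -0.2796, 0.2269]
eef_rot: [-1.823, -1.337, -1.098]
wrist_force: [0.6, 0.7, -2.0]
opening: 0.405
gripper_force: 70.6
```

{"name": "jog_arm", "arguments": {
  "rows": [
    [[1,0,0,0,0,0.107,0],[1,0,0,0,0,0.107,0],[1,0,0,0,0,0,0],[1,0,0,0,0,0,0]]
  ]
}}

```text
time: 27.15
position: [0.4729, -0.2785, 0.225]
eef_rot: [-1.654, -1.211, -1.248]
wrist_force: [1.0, 0.1, -0.5]
opening: 0.406
gripper_force: 70.6
```

```bash
python3 -c "
from st import *
to([.467,-.294,.11])
S=__import__('workcell').snapshot
import cv2
C=S('scene')['color'];T=S('top')['color']
cv2.imwrite('pics/p7.png',np.hstack([cv2.resize(C[40:180,150:290],(500,500),interpolation=2),cv2.resize(T[210:310,400:460],(300,500),interpolation=2)])[:,:,::-1])"
```

```text
27.15 [ 0.4729 -0.2785  0.225 ] q [-1.016  0.692  1.62   0.859  1.863 -0.943] open 0.4060812083073496
x [0.088 0.253 0.963] y [ 0.955 -0.295 -0.009] z [ 0.282  0.921 -0.268]
tool shift [-0.1152  0.      0.0149]
```

View pics/p7.png

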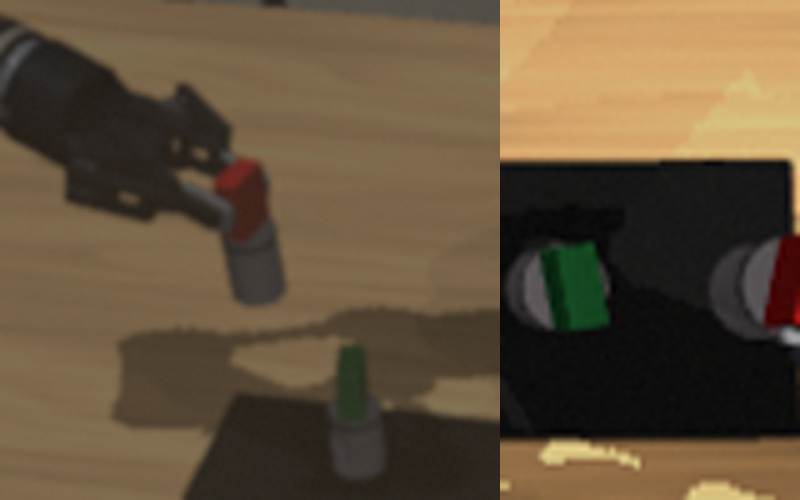

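Red is nearly upright in the grip at about (250,230), leaning slightly toward the gripper. I'll compare that with a projected vertical.

```bash
python3 - <<'E'
from workcell import *
import numpy as np
s=snapshot("scene");Wi=np.linalg.inv(s["pose"])
def pr(p):
    c=s["mtx"]@(Wi@np.r_[p,1])[:3];return c[:2]/c[2]
b=np.array([.478,-.262,.15])
for d in(0,5,10,-5):
    t=np.radians(d);a=np.array([-.3*np.sin(t),-.95*np.sin(t),np.cos(t)])
    v=pr(b+.09*a)-pr(b);print(d,v.round(2),np.degrees(np.arctan2(v[0],-v[1])).round(1))
print(pr(b))
g=np.array([.478,-.198,.006]);v=pr(g+[0,0,.096])-pr(g);print("green",np.degrees(np.arctan2(v[0],-v[1])))
E
```

```text
0 [ -4.5  -32.14] -8.0
5 [ -7.26 -32.79] -12.5
10 [ -9.94 -33.19] -16.7
-5 [ -1.69 -31.22] -3.1
[220.3492517 120.6563197]
green -5.76193255123979
```

{"name": "jog_arm", "arguments": {
  "rows": [
    [[1,0,0,0,0,-0.05,0],[1,-0.0288,0,0.0025,0,0,0],[1,-0.0288,0,0.0025,0,0,0],[1,-0.0288,0,0.0025,0,0,0],[1,-0.0288,0,0.0025,0,0,0]]
  ]
}}

```text
time: 27.72
position: [0.4665, -0.3052, 0.1157]
eef_rot: [-1.694, -1.253, -1.217]
wrist_force: [1.6, -0.1, -1.8]
opening: 0.402
gripper_force: 70.7
```

{"name": "jog_arm", "arguments": {
  "rows": [
    [[1,0,0,0,0,0,0],[1,0,0,0,0,0,0]]
  ]
}}

```text
time: 27.88
position: [0.4656, -0.3038, 0.1152]
eef_rot: [-1.69, -1.245, -1.218]
wrist_force: [0.8, 0.3, -0.8]
opening: 0.403
gripper_force: 70.6
```

```bash
python3 -c "
from st import *
to([.467,-.294,.09])"
```

```text
27.8833 [ 0.4656 -0.3038  0.1152] q [-1.04   0.864  1.558  0.792  1.759 -1.05 ] open 0.4026595983148633
x [0.096 0.299 0.95 ] y [ 0.956 -0.293 -0.004] z [ 0.277  0.908 -0.314]
tool shift [-0.0209 -0.0015  0.0172]
```

{"name": "jog_arm", "arguments": {
  "rows": [
    [[1,-0.0105,0,0.0086,0,0,0],[1,-0.0105,0,0.0086,0,0,0],[1,0,0,0,0,0,0]]
  ]
}}

```text
time: 28.13
position: [0.4682, -0.2932, 0.0883]
eef_rot: [-1.691, -1.246, -1.216]
wrist_force: [0.4, 0.8, -1.9]
opening: 0.41
gripper_force: 70.6
```

{"name": "jog_arm", "arguments": {
  "rows": [
    [[1,-0.0019,0,0.0006,0,0,0],[1,-0.0019,0,0.0006,0,0,0],[1,0,0,0,0,0,0]]
  ]
}}

```text
time: 28.38
position: [0.4684, -0.2951, 0.0856]
eef_rot: [-1.691, -1.247, -1.219]
wrist_force: [0.8, 0.4, -2.5]
opening: 0.405
gripper_force: 70.6
```

{"name": "jog_arm", "arguments": {
  "rows": [
    [[1,-0.0019,0,0.0006,0,0,0],[1,0,0,0,0,0,0],[1,0,0,0,0,0,0]]
  ]
}}

```text
time: 28.63
position: [0.4685, -0.2955, 0.0841]
eef_rot: [-1.691, -1.247, -1.22]
wrist_force: [-0.1, -0.9, 0.5]
opening: 0.404
gripper_force: 70.7
```

{"name": "jog_arm", "arguments": {
  "rows": [
    [[1,-0.001,0,0.0003,0,0,0],[1,0,0,0,0,0,0],[1,0,0,0,0,0,0]]
  ]
}}

```text
time: 28.88
position: [0.4685, -0.2955, 0.084]
eef_rot: [-1.689, -1.246, -1.221]
wrist_force: [-1.4, -0.9, 4.9]
opening: 0.399
gripper_force: 70.9
```

{"name": "jog_arm", "arguments": {
  "rows": [
    [[1,-0.001,0,0.0003,0,0,0],[1,0,0,0,0,0,0],[1,0,0,0,0,0,0]]
  ]
}}

```text
time: 29.13
position: [0.4684, -0.2956, 0.0839]
eef_rot: [-1.687, -1.246, -1.223]
wrist_force: [-0.6, -1.9, 8.1]
opening: 0.406
gripper_force: 71.1
```

```bash
python3 -c "
from st import *
print(s['wrist_force'],s['wrist_torque'])"
```

```text
29.1333 [ 0.4684 -0.2956  0.0839] q [-1.031  0.912  1.557  0.796  1.725 -1.082] open 0.4062005861586101
x [0.092 0.296 0.951] y [ 0.956 -0.293 -0.001] z [ 0.278  0.909 -0.31 ]
[-0.64241571 -1.9361419   8.09984619] [ 0.56035793 -0.16644001  0.17965044]
```

{"name": "jog_arm", "arguments": {
  "rows": [
    [[0,0.001,0,0,0,0,0],[-0.2,0,0,0,0,0,0],[-0.2,0,0,0,0,0,0],[-0.2,0,0,0,0,0,0],[-0.2,0,0,0,0,0,0]]
  ]
}}

```text
time: 29.55
position: [0.4682, -0.2945, 0.0818]
eef_rot: [-1.691, -1.246, -1.218]
wrist_force: [-1.0, 0.5, -0.5]
opening: 0.604
gripper_force: 0.0
```

{"name": "jog_arm", "arguments": {
  "rows": [
    [[-0.2,0,0,-0.01,0,0,0],[-0.2,0,0,-0.03,0,0,0],[-0.2,0,0,-0.03,0,0,0],[-0.2,0.02,0,-0.02,0,0,0],[-0.2,0.03,0,0,0,0,0]]
  ]
}}

```text
time: 29.97
position: [0.4466, -0.3659, 0.1574]
eef_rot: [-1.696, -1.244, -1.22]
wrist_force: [1.1, 0.1, 0.7]
opening: 0.601
gripper_force: 0.0
```

```bash
cat > chk.py <<'E'
from st import *
from h import *
from workcell import snapshot
T=snapshot("top");C=snapshot("scene")
ROI2={"top":(340,230,480,305),"scene":(190,110,310,190)}
for c in("red","green"):
    u={}
    for n,S_ in(("top",T),("scene",C)):
        m=mask(S_["color"],c,ROI2[n],80,35)
        if not m.any(): print(c,n,"none");continue
        b,st,ce=blob(m);u[n]=ce;print(c,n,st,ce.round(1))
    if len(u)==2: print(tri(T,u["top"],C,u["scene"]))
E
python3 chk.py
```

```text
29.9667 [ 0.4466 -0.3659  0.1574] q [-1.107  0.852  1.458  0.758  1.867 -1.002] open 0.6005726825462113
x [0.097 0.301 0.949] y [ 0.954 -0.298 -0.003] z [ 0.282  0.906 -0.316]
red top [445 262  16  18 230] [452.2 270.5]
red scene [212 131  12  22 177] [217.4 141.4]
(array([ 0.46984779, -0.2814423 ,  0.07898265]), np.float64(0.0005967661394447267))
green top [408 258  14  18 188] [414.8 266.9]
green scene [245 136   7  21 114] [247.8 145.6]
(array([ 0.47866642, -0.19930381,  0.08179386]), np.float64(0.0009952684049584887))
```

Red stands upright on the mat at about (0.470, -0.281), with its grip centre at z 0.079, and green is undisturbed. Back to blue.

{"name": "jog_arm", "arguments": {
  "rows": [
    [[0,0.033,0,-0.011,0,0,0],[0,0.033,0,-0.011,0,0,0],[0,0,0,0,0,-0.1136,0],[0,0,0,0,0,-0.1136,0],[0,0,0,0,0,-0.1136,0]]
  ]
}}

```text
time: 30.48
position: [0.4478, -0.363, 0.2274]
eef_rot: [-1.961, -1.445, -0.95]
wrist_force: [-0.3, 0.7, 0.5]
opening: 0.504
gripper_force: 0.0
```

{"name": "jog_arm", "arguments": {
  "rows": [
    [[0,0,0,0,0,-0.1136,0],[0,0,0,0,0,-0.1136,0],[0,0,0,0,0,-0.1136,0],[0,0,0,0,0,-0.1136,0],[0,0,0,0,0,-0.1136,0]]
  ]
}}

```text
time: 30.9
position: [0.4481, -0.3626, 0.2281]
eef_rot: [-2.345, -1.731, -0.396]
wrist_force: [-0.1, -0.1, -0.2]
opening: 0.5
gripper_force: 0.0
```

{"name": "jog_arm", "arguments": {
  "rows": [
    [[0,0,0,0,0,-0.1136,0],[0,0,0,0,0,-0.1136,0],[0,0,0,0,0,-0.1136,0],[0,0,0,0,0,0,0.116],[0,0,0,0,0,0,0.116]]
  ]
}}

```text
time: 31.32
position: [0.4485, -0.3601, 0.2275]
eef_rot: [-2.725, -1.557, 0.003]
wrist_force: [-1.1, -0.0, -0.3]
opening: 0.501
gripper_force: 0.0
```

{"name": "jog_arm", "arguments": {
  "rows": [
    [[0,0,0,0,0,0,0.116],[0,0,0,0,0,0,0.116],[0,0,0,0,0,0,0.116],[0,0,0,0,0,0,0.116],[0,0,0,0,0,0,0.116]]
  ]
}}

```text
time: 31.73
position: [0.4478, -0.3617, 0.227]
eef_rot: [-3.057, -0.708, 0.005]
wrist_force: [-0.2, -0.5, -0.5]
opening: 0.501
gripper_force: 0.0
```

{"name": "jog_arm", "arguments": {
  "rows": [
    [[0,0,0,0,0,0,0.116],[0,0,0,0,0,0,0],[0,0,0,0,0,0,0]]
  ]
}}

```text
time: 31.98
position: [0.4479, -0.3617, 0.2271]
eef_rot: [-3.091, -0.543, 0.005]
wrist_force: [0.3, -0.2, -0.5]
opening: 0.497
gripper_force: 0.0
```

```bash
python3 -c "
from st import *
print(np.degrees(np.arctan2(M[1,0],M[0,0])))
to([.5095,.2387,.2])"
```

```text
31.9833 [ 0.4479 -0.3617  0.2271] q [-0.755  0.246  1.775 -0.     1.125  0.469] open 0.497459946638964
x [ 0.94   0.341 -0.002] y [ 0.341 -0.94  -0.004] z [-0.003  0.003 -1.   ]
19.914847495451124
tool shift [ 0.2624 -0.5434  0.0287]
```

{"name": "jog_arm", "arguments": {
  "rows": [
    [[0,0.0154,-0.032,0,0,0,0],[0,0.0154,-0.032,0,0,0,0],[0,0.0154,-0.032,0,0,0,0],[0,0.0154,-0.032,0,0,0,0],[0,0.0154,-0.032,0,0,0,0]]
  ]
}}

```text
time: 32.4
position: [0.4664, -0.1838, 0.2279]
eef_rot: [-3.092, -0.542, 0.004]
wrist_force: [0.4, 0.2, 0.1]
opening: 0.496
gripper_force: 0.0
```

{"name": "jog_arm", "arguments": {
  "rows": [
    [[0,0.0154,-0.032,0,0,0,0],[0,0.0154,-0.032,0,0,0,0],[0,0.0154,-0.032,0,0,0,0],[0,0.0154,-0.032,0,0,0,0],[0,0.0154,-0.032,0,0,0,0]]
  ]
}}

```text
time: 32.82
position: [0.4849, -0.0069, 0.2284]
eef_rot: [-3.092, -0.542, 0.003]
wrist_force: [-0.5, -0.5, -0.3]
opening: 0.499
gripper_force: 0.0
```

{"name": "jog_arm", "arguments": {
  "rows": [
    [[0,0.0154,-0.032,0,0,0,0],[0,0.0154,-0.032,0,0,0,0],[0,0.0154,-0.032,0,0,0,0],[0,0.0154,-0.032,0,0,0,0],[0,0.0154,-0.032,0,0,0,0]]
  ]
}}

```text
time: 33.23
position: [0.5033, 0.1698, 0.2288]
eef_rot: [-3.092, -0.543, 0.003]
wrist_force: [0.5, 0.0, 1.0]
opening: 0.5
gripper_force: 0.0
```

{"name": "jog_arm", "arguments": {
  "rows": [
    [[0,0.0154,-0.032,0,0,0,0],[0,0.0154,-0.032,0,0,0,0],[0,0,0,0,0,0,0],[0,0,0,0,0,0,0]]
  ]
}}

```text
time: 33.57
position: [0.5106, 0.2402, 0.2287]
eef_rot: [-3.091, -0.547, 0.004]
wrist_force: [-0.7, -0.5, 0.6]
opening: 0.497
gripper_force: 0.0
```

```bash
python3 -c "
from st import *
print(np.degrees(np.arctan2(M[1,0],M[0,0])))
to([.5095,.2387,.108])"
```

```text
33.5667 [0.5106 0.2402 0.2287] q [0.361 0.222 1.803 0.003 1.119 1.58 ] open 0.4970811714822353
x [ 0.939  0.343 -0.002] y [ 0.343 -0.939 -0.003] z [-0.003  0.002 -1.   ]
20.072435544604616
tool shift [-0.0013  0.0014  0.1207]
```

{"name": "jog_arm", "arguments": {
  "rows": [
    [[0,-0.001,0.001,0.035,0,0,0],[0,0,0,0.035,0,0,0],[0,0,0,0.03,0,0,0],[0,0,0,0.014,0,0,0],[0,0,0,0.005,0,0,0]]
  ]
}}

```text
time: 33.98
position: [0.5069, 0.2349, 0.1062]
eef_rot: [-3.094, -0.538, 0.016]
wrist_force: [0.4, -1.1, -0.4]
opening: 0.501
gripper_force: 0.0
```

{"name": "jog_arm", "arguments": {
  "rows": [
    [[0,0,0,0,0,0,0],[1,0,0,0,0,0,0],[1,0,0,0,0,0,0],[1,0,0,0,0,0,0],[1,0,0,0,0,0,0]]
  ],
  "squeeze": 60
}}

```text
time: 34.4
position: [0.5112, 0.238, 0.1117]
eef_rot: [-3.092, -0.539, -0.002]
wrist_force: [0.3, 0.2, 3.0]
opening: 0.203
gripper_force: 59.8
```

{"name": "jog_arm", "arguments": {
  "rows": [
    [[1,0,0,0,0,0,0],[1,0,0,0.001,0,0,0],[1,0,0,0.001,0,0,0],[1,0,0,0,0,0,0]]
  ]
}}

```text
time: 34.73
position: [0.5115, 0.2383, 0.1116]
eef_rot: [-3.092, -0.539, -0.001]
wrist_force: [-4.5, -2.3, 16.1]
opening: 0.197
gripper_force: 61.8
```

```bash
python3 chk.py; python3 - <<'E'
from workcell import *
from h import *
T=snapshot("top");C=snapshot("scene")
for n,S_,r in(("top",T,(180,220,260,290)),("scene",C,(390,130,450,190))):
    m=mask(S_["color"],"blue",r,80,35);print("blue",n,blob(m)[1:] if m.any() else None)
print(read_state()["wrist_force"])
E
```

```text
34.7333 [0.5115 0.2383 0.1116] q [0.357 0.373 1.877 0.003 0.89  1.581] open 0.1974337226450905
x [0.941 0.338 0.001] y [ 0.338 -0.941 -0.003] z [ 0.     0.003 -1.   ]
red top [445 261  15  20 229] [452.1 270.6]
red scene [212 132  11  21  93] [216.5 139.5]
(array([ 0.46998693, -0.28136285,  0.0848467 ]), np.float64(0.000972544477732361))
green top [408 258  14  19 196] [414.8 267. ]
green scene [245 137   6  10  56] [247.5 141.3]
(array([ 0.47848727, -0.19779264,  0.09512796]), np.float64(1.4962546675821095e-05))
blue top (array([216, 258,   6,   5,  23], dtype=int32), array([218.47826087, 260.17391304]))
blue scene (array([421, 155,   8,  22, 100], dtype=int32), array([424.65, 165.76]))
[-2.98793684 -1.28673653 15.71035582]
```

```bash
python3 - <<'E'
from workcell import *
import cv2,numpy as np
C=snapshot("scene")["color"][110:210,260:460]
A=cv2.resize(C,(600,300),interpolation=2);B=cv2.imread("pics/full5.png")[300:,:,::-1]
for n,I in(("now",A),("before",B)):
    h=cv2.cvtColor(np.ascontiguousarray(I),cv2.COLOR_RGB2HSV);m=cv2.inRange(h,(100,80,35),(135,255,255));m[:,:440]=0;m[:,540:]=0;m[:100]=0
    ys,xs=np.nonzero(m);print(n,ys.min(),ys.max(),xs.min(),xs.max(),len(ys))
E
```

```text
now 134 198 484 506 904
before 135 198 474 505 1514
```

```bash
python3 -c "
from workcell import *
print(job_done())"
```

```text
the job is handed in; nothing more can be done
None
```

The blue socket fits: it is handed in fully home on the yellow-washer nut and still gripped, with green (tried, stopped about 8 mm high) and red upright on the mat; red was never tried on the nut, because I knocked it over while carrying green and re-stood it in blue's old place.

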